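# Find the full label roll on the balance and load it on the dispenser hub

## Task

Two label rolls look alike, but one is short-wound and lighter. Set one on each arm of the pivot balance, over the stub posts, let go and see which side drops; then take the heavier roll off and press it straight down over the gripping leaves of the dispenser's spindle until it is fully home on the seat disc, holding it down there for a good half second with a steady pressure of about 10 N beyond the drag of the leaves, and let go, leaving the lighter roll on the balance. Be gentle, feeling for contact: never bear down hard on the balance or the spindle, and leave the marker, stamp and empty core lying about alone.

Things in the scene. Friction and masses are not known exactly. Their poses are not given: they have to be found in the camera images.
- roll_a: First label roll, an upright ring of white paper on a brown card core: outer diameter 58 mm, height 40 mm, 26 mm hole straight through. Origin: on the axis at the underside, z along the axis. The two rolls look exactly alike, either may lie in either place, standing on the table; one weighs 100 to 135 g, the other 48 to 66 g (they rattle a little).
- roll_b: Second label roll, an upright ring of white paper on a brown card core: outer diameter 58 mm, height 40 mm, 26 mm hole straight through. Origin: on the axis at the underside, z along the axis. The two rolls look exactly alike, either may lie in either place, standing on the table; one weighs 100 to 135 g, the other 48 to 66 g (they rattle a little).
- balance: pivot balance, fixed. Origin: centre of the foot's underside (foot 110 x 160 x 12 mm), y along the beam towards plate_left. In the middle two upright cheeks (50 mm over all across the beam, 34 mm along it, 82 mm tall) carry the beam's pivot 70 mm above the table. A roll pressing on the balance with more than 25 N is a fault.
- beam (a joint): beam tilt in rad, 0 level, soft rubber stops at about -0.12 and +0.12. Positive: plate_left is up and plate_right down; negative: plate_left is down. A weak spring levels the empty beam roughly (it may start tilted and swings level); with one roll on it, or two of unlike weight, it drops to the stop on the heavier side. A light push moves it.
- plate_left (a point): centre of the top face of the steel plate (68 mm across) on one arm, 110 mm from the pivot, 80 mm above the table when level, 13 mm up or down at the stops; tilts with the beam. y points along the beam from plate_right to plate_left, z out of the plate. A stub post, 16 mm diameter, 15 mm tall, its top 9 mm tapering to 8 mm diameter, stands here: the roll goes over it and lies on the plate.
- plate_right (a point): the same point on the other arm, with the same axes directions (y points towards plate_left) and the same post; the two are 220 mm apart.
- hub: dispenser base, fixed, origin under its centre: round foot 104 mm across, 9 mm tall, and on it a seat disc 68 mm across with a soft pad that sinks its last 1.5 mm under 1 N. The disc's height differs each time, top 12 to 20 mm above the table (32 to 40 mm below spindle_tip): find it by feel. A roll pressing on the hub: over 25 N is a fault, 5 N or more held 0.4 s is home.
- spindle: upright spindle on the hub's axis, fixed, 24 mm diameter, top 52 mm above the table (origin at table level). Three spring leaves bulge 2.5 mm from it, widest 20 to 24 mm below its top; they grip a roll's core once its underside is about 13 mm below the top, with about 2 to 10 N of drag. Over 70 N between roll and spindle (the leaves' squeeze of some 25 N counted) is a fault.
- spindle_tip (a point): centre of the spindle's top; the top 6 mm taper from 24 to 18 mm diameter, so a roll's hole has 1 mm of play all round. Fully home, the roll lies on the seat disc with the pad sunk, and resistance climbs steeply above the leaves' drag.
- marker: black marker pen 130 mm long, 15 mm thick, lying along its x axis, origin under its middle; leave alone
- empty_core: empty card core, 32 mm across, 28 mm tall, standing, origin under the centre; leave alone
- stamp: wooden hand stamp, 50 x 35 mm, 70 mm tall, origin under the centre; leave alone
Things that resemble listed ones, but are neither listed nor needed, are in the scene too. What is shaped like the spindle but purple is not meant. Leave any purple look-alike of the roll_b alone.

How it is judged:
By the outcome, as a careful person would: the job done as asked, in the order asked, and still so for the second after the job is handed in, with the robot touching nothing.
It also fails if it takes over 72 s, if anything falls off the work surface, if the arm or the gripper's body presses on something with over 40 N, if the wrist force passes 120 N, or if a joint passes its speed limit or range.

## Robot

A 7-joint arm with a two-finger parallel gripper is mounted at the origin on the work surface. World frame = base frame: x ahead of the robot, y to its left, z up, the work surface at z = 0. Lengths are in m, angles in rad, forces in N, time in s.
With the tool pointing down it reaches from about 0.425 to 0.875 m from the base axis. Payload 4.7 kg.
Tool frame: the origin (TCP) lies midway between the tips of the shut fingers; the grasp point (between the pads) lies 19 mm behind it (robot.grip_point_offset is the distance from the TCP to the grasp point, in m); z points along the fingers, y is the line along which they close (so a half turn about z gives the same grasp; the last joint's range is limited). The gripper opens to 87 mm and grips with 3 to 60 N. Pads are 19 mm wide; open, the fingers measure 117 mm over their backs; the gripper's body (75 mm by 190 mm) begins 51 mm behind the grasp point.
Start: joints at [0.014, 0.321, -0.07, 1.45, 0.023, 1.371, -0.057], TCP at [0.65, -0, 0.223] pointing down, gripper open.
Joint ranges: [-2.86, 2.86], [-0.3, 2.09], [-1.38, 1.24], [0.06, 2.45], [-1.56, 4.7], [0.09, 2.05], [-2.69, 2.69]. Speed limits (rad/s): [2.57, 2.57, 3.14, 3.14, 3.14, 3.14, 3.14].

## Interface

Orientations are given as [roll, pitch, yaw] about the fixed x, y, z axes, in that order (R = Rz(yaw) Ry(pitch) Rx(roll)).
In Python, from rig import robot, optics, order gives the robot as it stands.
- The arm moves only by the tool arm_command, never from a script. Its argument "increments" is a list of rows, each an object of numbers: "grip": the closure, from 0 (fully open) to 1 (shut); "dx", "dy", "dz": the shift along the tool's x, y, z in units of 25 mm (1.0 is 25 mm); "spin": the turn about the tool's z in units of 5 degrees (1.0 is 5 degrees). A call has 1 to 8 rows; each row is the pose to reach, as a shift and turn from the pose commanded when the call began, along the tool's axes at that moment; what a row does not reach only later rows make up. A row lasts 1/10 s, in which the tool goes at most 50 mm and 8.59 degrees, less where a joint would pass 70% of its speed; a pose out of reach is approached as far as the arm can. A call with a gripper value outside its range is refused whole. The fingers move at their own pace and stop on an object; "squeeze" is the grip in N (left out, the last holds). Time passes only in rows, so rows that repeat a pose let the fingers close. It gives the time, the measured TCP pose, the force, the opening and the grip force at its end, in the units of the state.
- robot.state(): the state, without advancing time (a new reading comes with each control period).
- optics.read_camera(name): name is "scene" or "side" or "wrist"; returns a dict with "img" (400x640x3 uint8, blue, green, red), "intrinsics" (3x3 intrinsics, pixels), "camera_from_world" (4x4, takes a point from world to camera coordinates). Camera axes: x right, y down, z forward; pixel columns grow to the right and rows downward; lengths in m; the calibration is good to about 2 mm. The wrist camera is an equidistant fisheye: a pixel r from the principal point sees the ray r / f radians off the axis. A picture is of the moment at which its call begins. There is no depth.
- order.finish_job(): hands the job in; it is judged then, once.
The state is a dict: "time_s": time; "q": joint angles; "qvel": joint speeds; "joint_efforts": joint torques, N m; "position": TCP position; "orientation": TCP orientation; "force": force on the tool from outside, world axes, zero at the start; "wrist_torque": the same for the moment, N m; "opening": finger opening in m; "gripper_force": force on a finger pad.
Only numpy, scipy, OpenCV 4.12 (cv2) and the standard library are available. Lean on these libraries where they do the work, as an engineer would, in place of code of your own. Each camera call takes 0.05 s, during which the arm holds its last target. There are 200 camera calls.

## Working session

There is one attempt and no reset: what is moved stays moved. The work goes in short steps, Python scripts to look and compute and a tool call to move; the robot and the scene stay as the last step left them, time stands still between calls to the robot, and variables do not carry over. Pictures are saved under pics/ and viewed, at most 10 in all, crops included, and the job is handed in when it is done.

Besides the shell and the picture viewer there is one more tool, called after "Request:" as name([rows], argument=value, ...), one row to a line, values as JSON. arm_command: Moves the arm, as the interface text tells. Its arguments: {"type":"object","properties":{"increments":{"type":"array","items":{"type":"object","properties":{"grip":{"type":"number"},"dx":{"type":"number"},"dy":{"type":"number"},"dz":{"type":"number"},"spin":{"type":"number"}}}},"squeeze":{"type":"number"}},"required":["increments"]}

```bash
mkdir -p pics; ls; python3 - <<'E'
from rig import robot, optics
import cv2,numpy as np
for n in("scene","side","wrist"):
    r=optics.read_camera(n); cv2.imwrite(f"pics/{n}0.png",r["img"]); np.savez(f"pics/{n}0.npz",**r)
    print(n,r["intrinsics"].tolist(),np.round(np.linalg.inv(r["camera_from_world"]),3).tolist())
print(robot.state())
E
```

```text
pics
scene [[506.3732928270128, 0.0, 311.98631029502934], [0.0, 506.3732928270128, 206.82049515430631], [0.0, 0.0, 1.0]] [[0.619, 0.517, -0.591, 1.223], [0.786, -0.402, 0.47, -0.542], [0.005, -0.755, -0.655, 0.845], [0.0, 0.0, 0.0, 1.0]]
side [[453.33122020273805, 0.0, 322.65679941846275], [0.0, 453.33122020273805, 201.382888940034], [0.0, 0.0, 1.0]] [[-0.796, -0.309, 0.52, -0.145], [-0.605, 0.427, -0.672, 0.908], [-0.015, -0.85, -0.527, 0.786], [0.0, 0.0, 0.0, 1.0]]
wrist [[309.70691628693146, 0.0, 317.2904181892284], [0.0, 309.70691628693146, 205.87809040826104], [0.0, 0.0, 1.0]] [[1.0, -0.0, 0.0, 0.65], [-0.0, -0.963, -0.271, 0.075], [0.0, 0.271, -0.963, 0.384], [0.0, 0.0, 0.0, 1.0]]
{'time_s': 0.15, 'q': array([ 0.01411302,  0.32165958, -0.07007163,  1.45138952,  0.02260342,
        1.37080341, -0.05688154]), 'qvel': array([-0.00013748, -0.00158511,  0.00139992, -0.00343629,  0.00049263,
       -0.00043469,  0.00038493]), 'joint_efforts': array([ 2.16972071e-04, -4.91794288e+01, -4.04079035e-01, -3.12878716e+01,
       -6.39387709e-02,  4.04033612e-02,  9.90178205e-05]), 'position': array([ 6.49582151e-01, -6.43570200e-05,  2.21710848e-01]), 'orientation': array([-3.14012201e+00,  9.37025433e-05,  1.57081432e+00]), 'force': array([ 0.62997854, -0.21727103, -0.63803435]), 'wrist_torque': array([-0.0446532 ,  0.00444955,  0.00748929]), 'gripper_force': 0.0, 'opening': 0.08668795811988}
```

View pics/scene0.png

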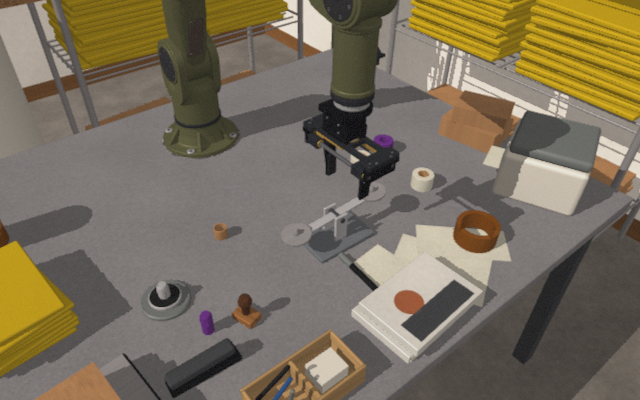

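View pics/side0.png

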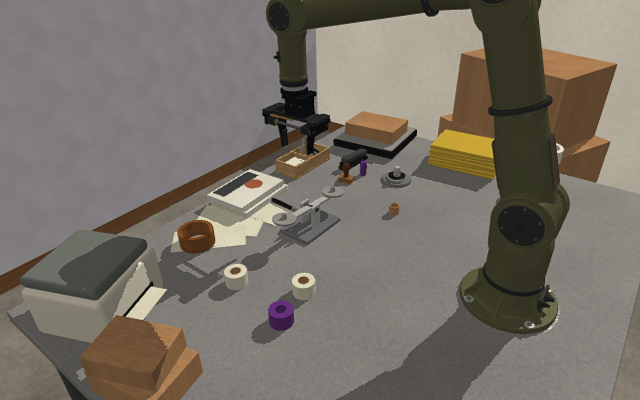

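```bash
cat > h.py <<'E'
import numpy as np,cv2
def ray(r,uv,fish=False):
    K=r["intrinsics"];T=np.linalg.inv(r["camera_from_world"])
    a=(np.array(uv,float)-K[:2,2])/[K[0,0],K[1,1]]
    if fish:
        t=np.hypot(*a); d=np.array([*(a/t*np.sin(t)),np.cos(t)]) if t>1e-9 else np.array([0,0,1.])
    else: d=np.array([*a,1.])
    return T[:3,3],T[:3,:3]@d
def hit(r,uv,z,fish=False):
    c,d=ray(r,uv,fish); return c+d*(z-c[2])/d[2]
def proj(r,p,fish=False):
    p=r["camera_from_world"]@[*p,1]; p=p[:3];K=r["intrinsics"]
    if fish:
        rr=np.hypot(p[0],p[1]); p=np.array([*(p[:2]/rr*np.arctan2(rr,p[2])),1])
    return (K@(p/p[2]))[:2]
def load(n): return dict(np.load(f"pics/{n}.npz"))
def snap(n,f):
    from rig import optics
    r=optics.read_camera(n); np.savez(f"pics/{f}.npz",**r); cv2.imwrite(f"pics/{f}.png",r["img"]); return r
E
python3 - <<'E'
from h import *
s=load("scene0");d=load("side0")
for n,r,uv,z in [("roll1 side",d,(236,270),.04),("roll2 side",d,(303,280),.04),("roll1 scene",s,(422,174),.04),("purple",d,(281,309),.04),
 ("tip scene",s,(163,286),.052),("tip side",d,(397,168),.052),("foot scene",s,(165,299),.005),("foot side",d,(397,179),.005),
 ("plL scene",s,(296,234),.08),("plL side",d,(333,191),.08),("plR scene",s,(373,192),.08),("plR side",d,(286,217),.08),("core",s,(220,232),.01),("stamp",s,(246,318),.01),("purplespindle",s,(207,330),0.0)]:
    print(n,hit(r,uv,z).round(3))
im=cv2.resize(s["img"][170:340,120:400],None,fx=2.8,fy=2.8,interpolation=cv2.INTER_CUBIC)
im2=cv2.resize(d["img"][140:330,210:420],None,fx=2.8,fy=2.8,interpolation=cv2.INTER_CUBIC)
cv2.imwrite("pics/c1.png",im);cv2.imwrite("pics/c2.png",im2)
E
```

```text
roll1 side [0.569 0.346 0.04 ]
roll2 side [0.409 0.275 0.04 ]
roll1 scene [0.571 0.345 0.04 ]
purple [0.388 0.38  0.04 ]
tip scene [ 0.514 -0.362  0.052]
tip side [ 0.503 -0.354  0.052]
foot scene [ 0.507 -0.364  0.005]
foot side [ 0.503 -0.361  0.005]
plL scene [ 0.582 -0.076  0.08 ]
plL side [ 0.562 -0.059  0.08 ]
plR scene [0.58  0.155 0.08 ]
plR side [0.584 0.134 0.08 ]
core [ 0.407 -0.172  0.01 ]
stamp [ 0.656 -0.258  0.01 ]
purplespindle [ 0.626 -0.331  0.   ]
```

View pics/c1.png

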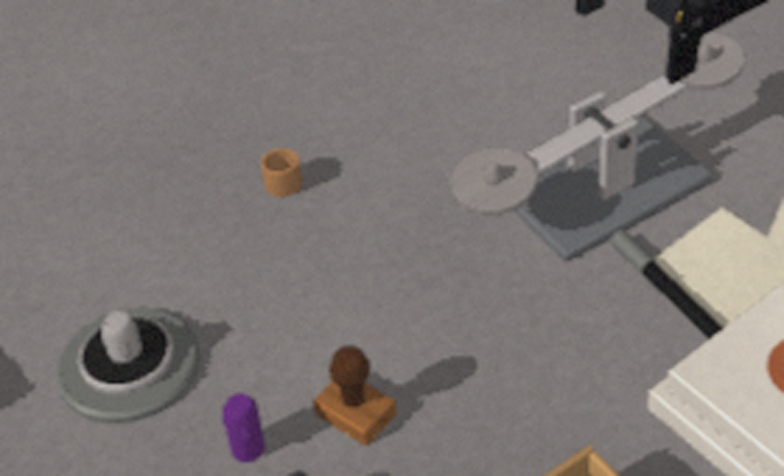

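View pics/c2.png

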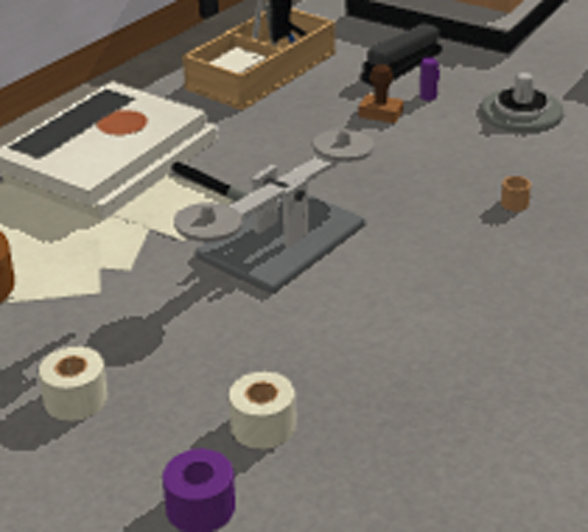

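Request:
arm_command([
  {"dx":2,"dy":-0.4,"dz":0,"grip":0},
  {"dx":4,"dy":-0.8,"dz":0,"grip":0},
  {"dx":6,"dy":-1.4,"dz":0.5,"grip":0},
  {"dx":8,"dy":-2,"dz":1.2,"grip":0},
  {"dx":10,"dy":-2.6,"dz":2,"grip":0},
  {"dx":12,"dy":-3,"dz":2.8,"grip":0},
  {"dx":13.8,"dy":-3.2,"dz":3.6,"grip":0},
  {"dx":13.8,"dy":-3.2,"dz":3.6,"grip":0},
])

```text
validation failed for argument at $.in...
```

Request:
arm_command([
  {"grip":0},
  {"grip":0},
])

```text
validation failed for argument at $.in...
```

```bash
python3 - <<'E'
from h import *
from rig import robot
st=robot.state();print(st["time_s"],st["position"],st["orientation"],st["force"])
w=snap("wrist","w1"); s=snap("scene","s1"); d=snap("side","d1")
img=w["img"]
hsv=cv2.cvtColor(img,cv2.COLOR_BGR2HSV)
print("expected hole px",proj(w,(.57,.346,.04),True))
im=cv2.resize(s["img"][150:340,120:430],None,fx=2.5,fy=2.5,interpolation=cv2.INTER_CUBIC)
# montage: wrist + scene crop
m=np.zeros((600,800,3),np.uint8); a=cv2.resize(img,None,fx=.75,fy=.75); m[:300,:480]=a
c=cv2.resize(s["img"][180:260,270:410],None,fx=5.5,fy=3.6); m[300:588,:770]=c
cv2.imwrite("pics/m1.png",m)
E
```

```text
0.15 [ 6.49582151e-01 -6.43570200e-05  2.21710848e-01] [-3.14012201e+00  9.37025433e-05  1.57081432e+00] [ 0.62997854 -0.21727103 -0.63803435]
expected hole px [252.30512079 -81.94566718]
```

View pics/m1.png

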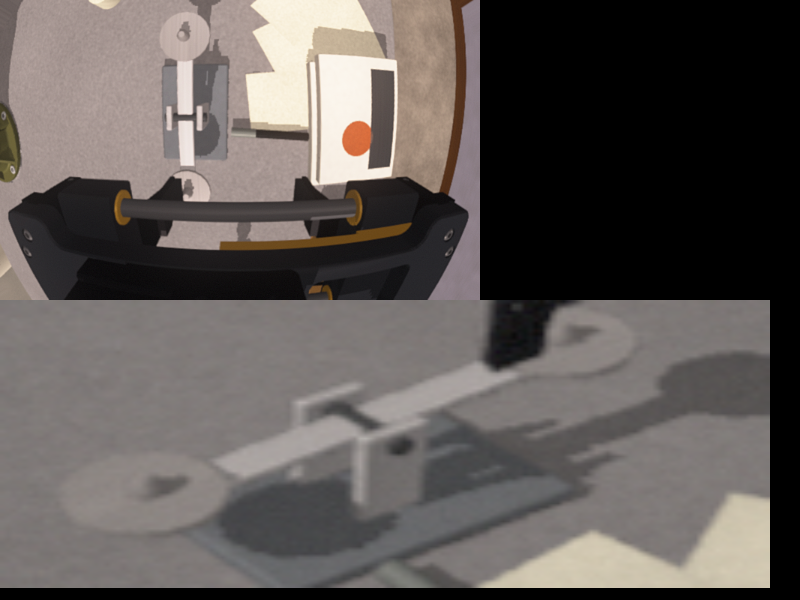

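Request:
arm_command([
  {"dx":2,"dy":-0.4,"dz":0,"spin":0,"grip":0},
  {"dx":4,"dy":-0.8,"dz":0,"spin":0,"grip":0},
  {"dx":6,"dy":-1.4,"dz":0.5,"spin":0,"grip":0},
  {"dx":8,"dy":-2,"dz":1.2,"spin":0,"grip":0},
  {"dx":10,"dy":-2.6,"dz":2,"spin":0,"grip":0},
  {"dx":12,"dy":-3,"dz":2.8,"spin":0,"grip":0},
  {"dx":13.8,"dy":-3.2,"dz":3.6,"spin":0,"grip":0},
  {"dx":13.8,"dy":-3.2,"dz":3.6,"spin":0,"grip":0},
], squeeze=15)

```text
time_s: 1.1
position: [0.566, 0.3509, 0.1303]
orientation: [-3.138, -0.002, 1.578]
force: [-0.0, 0.2, -0.2]
opening: 0.087
gripper_force: 0.0
```

```bash
python3 - <<'E'
from h import *
from rig import robot
w0=load("w1"); 
w=snap("wrist","w2"); s=snap("scene","s2")
st=robot.state();print(st["time_s"],st["position"],st["force"])
# plates from w0
for n,uv,z in [("pR?",(245,45),.08),("pL?",(253,246),.08),("piv",(248,156),.07)]: print(n,hit(w0,uv,z,True).round(4))
for r,n in((w0,"w0"),(w,"w2")):
    g=cv2.cvtColor(r["img"],cv2.COLOR_BGR2HSV)
    m=cv2.inRange(g,(5,90,30),(22,255,255))
    N,_,S,C=cv2.connectedComponentsWithStats(m)
    for i in range(1,N):
        if S[i,4]>40: print(n,S[i],C[i].round(1),hit(r,C[i],.04,True).round(4))
cv2.imwrite("pics/m2.png",np.hstack([w["img"]]))
E
```

```text
1.2 [0.56646228 0.34958456 0.13034193] [-0.6730993  -0.0058962  -0.86217097]
pR? [0.5786 0.1542 0.08  ]
pL? [ 0.5802 -0.0557  0.08  ]
piv [0.5782 0.0402 0.07  ]
w0 [ 585    0   45  261 3493] [608.6 125.5] [1.1088 0.1094 0.04  ]
w0 [ 456  161   40   47 1480] [475.9 184.3] [0.8471 0.0059 0.04  ]
w0 [152 252  24  49 644] [161.2 275.9] [ 0.4333 -0.1228  0.04  ]
w0 [460 252  24  50 639] [473.5 275.9] [ 0.8666 -0.1229  0.04  ]
w0 [ 293  296  257   38 3345] [425.8 319.5] [ 0.8047 -0.1904  0.04  ]
w0 [412 379  32  21 341] [428.8 386.8] [ 0.8411 -0.3444  0.04  ]
w2 [ 604   48   36  227 2791] [627.4 165.1] [0.9564 0.4111 0.04  ]
w2 [309 197  32  32 539] [324.8 215.1] [0.5724 0.3468 0.04  ]
w2 [ 475  206   87   42 2027] [517.4 225.4] [0.7684 0.3359 0.04  ]
w2 [151 252  25  49 643] [161.2 276. ] [0.4072 0.2796 0.04  ]
w2 [460 252  24  50 637] [473.5 275.9] [0.7254 0.2821 0.04  ]
w2 [ 293  296  257   38 3310] [425.9 319.5] [0.6804 0.2324 0.04  ]
w2 [428 379  16  21 174] [436.8 388.4] [0.7201 0.1142 0.04  ]
```

View pics/m2.png

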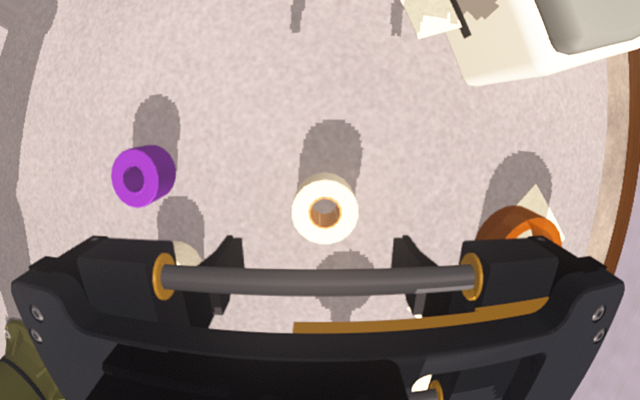

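Request:
arm_command([
  {"dx":-0.15,"dy":0.18,"dz":1,"spin":0,"grip":0},
  {"dx":-0.15,"dy":0.18,"dz":2.5,"spin":0,"grip":0},
  {"dx":-0.15,"dy":0.18,"dz":4,"spin":0,"grip":0},
  {"dx":-0.15,"dy":0.18,"dz":4.5,"spin":0,"grip":0},
  {"dx":-0.15,"dy":0.18,"dz":4.5,"spin":0,"grip":0},
  {"dx":-0.15,"dy":0.18,"dz":4.5,"spin":0,"grip":0},
])

```text
time_s: 1.8
position: [0.576, 0.3413, 0.0219]
orientation: [3.139, -0.001, 1.57]
force: [0.2, 0.1, 0.7]
opening: 0.0873
gripper_force: 0.0
```

Request:
arm_command([
  {"dx":0,"dy":0,"dz":0,"spin":0,"grip":0.6},
  {"dx":0,"dy":0,"dz":0,"spin":0,"grip":0.6},
  {"dx":0,"dy":0,"dz":0,"spin":0,"grip":0.6},
  {"dx":0,"dy":0,"dz":0,"spin":0,"grip":0.6},
], squeeze=20)

```text
time_s: 2.2
position: [0.5748, 0.3414, 0.0208]
orientation: [3.141, -0.0, 1.571]
force: [0.2, -0.9, 0.2]
opening: 0.0629
gripper_force: 0.2
```

Request:
arm_command([
  {"dx":0.18,"dy":-0.1,"dz":0.2,"spin":0,"grip":0.1},
  {"dx":0.18,"dy":-0.1,"dz":0.2,"spin":0,"grip":0.1},
  {"dx":0.18,"dy":-0.1,"dz":0.2,"spin":0,"grip":0.1},
  {"dx":0.18,"dy":-0.1,"dz":0.2,"spin":0,"grip":1},
  {"dx":0.18,"dy":-0.1,"dz":0.2,"spin":0,"grip":1},
  {"dx":0.18,"dy":-0.1,"dz":0.2,"spin":0,"grip":1},
  {"dx":0.18,"dy":-0.1,"dz":0.2,"spin":0,"grip":1},
  {"dx":0.18,"dy":-0.1,"dz":0.2,"spin":0,"grip":1},
])

```text
time_s: 3.0
position: [0.5722, 0.3456, 0.0151]
orientation: [3.141, 0.0, 1.571]
force: [0.4, -0.0, 0.3]
opening: 0.0575
gripper_force: 20.0
```

```bash
python3 - <<'E'
from h import *
from rig import robot
w=snap("wrist","w3"); s=snap("scene","s3"); d=snap("side","d3")
st=robot.state();print(st["time_s"],st["position"],st["force"],st["opening"],st["gripper_force"])
m=np.zeros((600,800,3),np.uint8)
m[:320,:400]=cv2.resize(s["img"][170:250,280:380],None,fx=4,fy=4,interpolation=cv2.INTER_CUBIC)
m[:320,400:]=cv2.resize(d["img"][170:250,260:360],None,fx=4,fy=4,interpolation=cv2.INTER_CUBIC)
m[320:600,:400]=cv2.resize(s["img"][260:330,115:215],None,fx=4,fy=4,interpolation=cv2.INTER_CUBIC)
m[320:600,400:]=cv2.resize(d["img"][140:210,345:445],None,fx=4,fy=4,interpolation=cv2.INTER_CUBIC)
cv2.imwrite("pics/m3.png",m)
E
```

```text
3.15 [0.57218547 0.34561014 0.01512694] [-0.20967285  0.48302346 -0.16882723] 0.0573004032060921 19.999951337116233
```

View pics/m3.png

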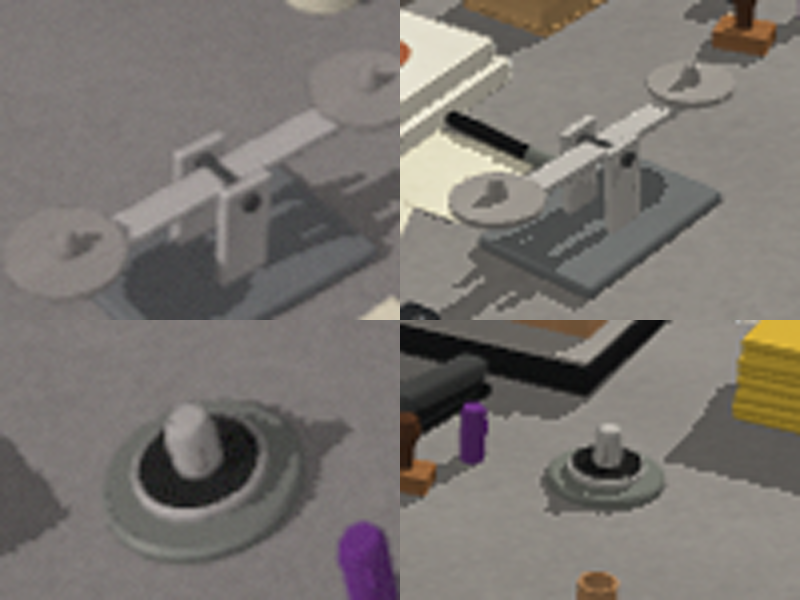

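```bash
cat >> h.py <<'E'
def tri(*obs):
    A=np.zeros((3,3));b=np.zeros(3)
    for o in obs:
        c,d=ray(*o); d=d/np.linalg.norm(d); P=np.eye(3)-np.outer(d,d); A+=P;b+=P@c
    x=np.linalg.solve(A,b); return x.round(4),[round(float(np.linalg.norm(np.cross(x-ray(*o)[0],ray(*o)[1]/np.linalg.norm(ray(*o)[1])))),4) for o in obs]
E
python3 - <<'E'
from h import *
s=load("s3");d=load("d3");w=load("w1")
print("post- ",tri((s,(297.5,228.8)),(d,(332.5,187))))
print("plate-",tri((s,(296.5,233)),(d,(332.5,191))))
print("post+ ",tri((s,(373.8,187)),(d,(283.8,214.5))))
print("plate+",tri((s,(371.8,192)),(d,(284.2,219.8))))
print("tip",tri((s,(162,283.3)),(d,(397,167.5))))
for r,n in((s,"s"),(d,"d")):
  g=cv2.cvtColor(r["img"],cv2.COLOR_BGR2GRAY)
  x,y,ww,h=(140,275,55,45) if n=="s" else (375,155,45,40)
  m=(g[y:y+h,x:x+ww]<45).astype(np.uint8)
  c=max(cv2.findContours(m,0,1)[0],key=cv2.contourArea)
  e=cv2.fitEllipse(cv2.convexHull(c)); uv=np.array(e[0])+[x,y]; print("disc",n,uv,e[1],[hit(r,uv,z).round(4)[:2] for z in(.012,.016,.02)])
# wrist: light plates in w1, cheeks
g=cv2.cvtColor(w["img"],cv2.COLOR_BGR2HSV)
for z in(.08,.095): print([hit(w,uv,z,True).round(4) for uv in((245,47),(253,249))])
print("base posts expected px",proj(w,(.575,.15,.095),True))
E
```

```text
post-  (array([ 0.5735, -0.0685,  0.0853]), [0.0023, 0.0023])
plate- (array([ 0.5723, -0.069 ,  0.0715]), [0.0009, 0.0009])
post+  (array([0.5807, 0.1505, 0.0985]), [0.0031, 0.0031])
plate+ (array([0.5785, 0.1503, 0.0817]), [0.0014, 0.0014])
tip (array([ 0.5056, -0.3599,  0.0506]), [0.0002, 0.0002])
disc s [164.22745895 295.0524044 ] (20.701274871826172, 29.6612606048584) [array([ 0.5028, -0.3616]), array([ 0.5062, -0.3625]), array([ 0.5097, -0.3634])]
disc d [396.51599312 175.06784821] (7.312281608581543, 16.516746520996094) [array([ 0.5127, -0.3743]), array([ 0.5093, -0.3677]), array([ 0.5059, -0.3611])]
[array([0.5786, 0.152 , 0.08  ]), array([ 0.58  , -0.0592,  0.08  ])]
[array([0.5821, 0.1482, 0.095 ]), array([ 0.5834, -0.0526,  0.095 ])]
base posts expected px [237.70232947  45.86255253]
```

Request:
arm_command([
  {"dx":0,"dy":0,"dz":-1,"spin":0,"grip":1},
  {"dx":-0.5,"dy":0,"dz":-3,"spin":0,"grip":1},
  {"dx":-2,"dy":0.28,"dz":-4.8,"spin":0,"grip":1},
  {"dx":-4,"dy":0.28,"dz":-5.4,"spin":0,"grip":1},
  {"dx":-5.8,"dy":0.28,"dz":-5.4,"spin":0,"grip":1},
  {"dx":-7.2,"dy":0.28,"dz":-5.4,"spin":0,"grip":1},
  {"dx":-7.8,"dy":0.28,"dz":-5.4,"spin":0,"grip":1},
  {"dx":-7.8,"dy":0.28,"dz":-5.4,"spin":0,"grip":1},
])

```text
time_s: 3.95
position: [0.5794, 0.1473, 0.1501]
orientation: [3.141, 0.001, 1.566]
force: [-0.2, 0.5, -0.7]
opening: 0.0577
gripper_force: 20.0
```

Request:
arm_command([
  {"dx":0,"dy":0,"dz":0,"spin":0,"grip":1},
  {"dx":0,"dy":0,"dz":0,"spin":0,"grip":1},
])

```text
time_s: 4.15
position: [0.5785, 0.1539, 0.1498]
orientation: [-3.141, -0.001, 1.575]
force: [0.6, 0.5, -0.4]
opening: 0.0576
gripper_force: 20.0
```

```bash
python3 - <<'E'
from h import *
from rig import robot
w=snap("wrist","w4"); s=snap("scene","s4"); d=snap("side","d4")
st=robot.state();print(st["time_s"],st["position"],st["force"],st["opening"],st["gripper_force"])
m=np.zeros((600,800,3),np.uint8)
m[:300,:400]=cv2.resize(s["img"][150:225,320:420],None,fx=4,fy=4,interpolation=cv2.INTER_CUBIC)
m[:300,400:]=cv2.resize(d["img"][165:240,235:335],None,fx=4,fy=4,interpolation=cv2.INTER_CUBIC)
m[300:,:480]=cv2.resize(w["img"],None,fx=.75,fy=.75)
cv2.imwrite("pics/m4.png",m)
E
```

```text
4.3 [0.5786478  0.15285581 0.14980447] [-0.14108745 -0.14591518 -1.16584133] 0.05744395384788533 19.999829944288095
```

View pics/m4.png

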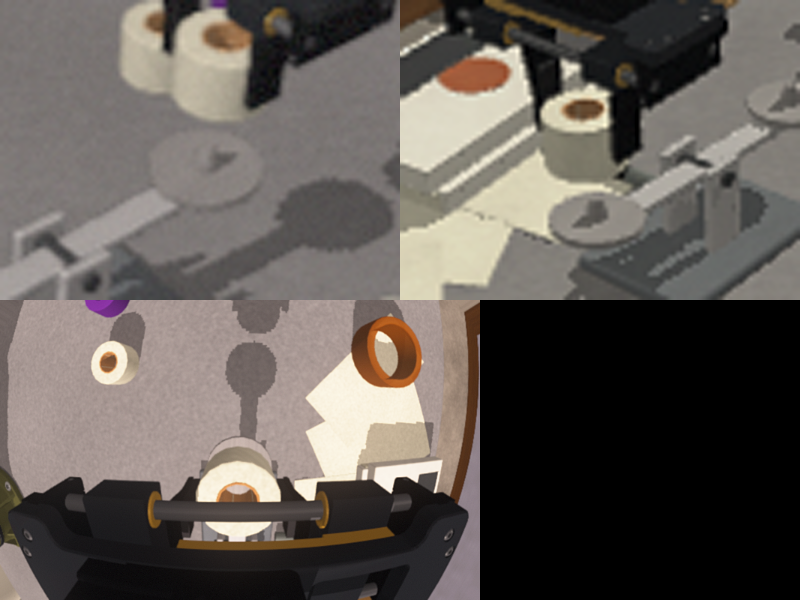

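Request:
arm_command([
  {"dx":0,"dy":0,"dz":0.6,"spin":0,"grip":1},
  {"dx":0,"dy":0,"dz":1.2,"spin":0,"grip":1},
  {"dx":0,"dy":0,"dz":1.5,"spin":0,"grip":1},
  {"dx":0,"dy":0,"dz":1.7,"spin":0,"grip":1},
  {"dx":0,"dy":0,"dz":1.8,"spin":0,"grip":1},
])

```text
time_s: 4.8
position: [0.5786, 0.1505, 0.104]
orientation: [-3.14, 0.0, 1.571]
force: [0.1, 0.3, -0.3]
opening: 0.0578
gripper_force: 20.0
```

```bash
python3 - <<'E'
from h import *
from rig import robot
w=load("w4"); print("roll2",hit(w,(144,83),.04,True))
g=cv2.cvtColor(w["img"],cv2.COLOR_BGR2HSV)
m=cv2.inRange(g,(5,90,30),(22,255,255))[:130,:250]
N,_,S,C=cv2.connectedComponentsWithStats(m)
for i in range(1,N):
    if S[i,4]>40: print(S[i],C[i],hit(w,C[i],.04,True).round(4))
s=snap("scene","s5"); d=snap("side","d5")
print(robot.state()["position"],robot.state()["force"])
m=np.zeros((300,800,3),np.uint8)
m[:300,:400]=cv2.resize(s["img"][150:225,320:420],None,fx=4,fy=4,interpolation=cv2.INTER_CUBIC)
m[:300,400:]=cv2.resize(d["img"][165:240,235:335],None,fx=4,fy=4,interpolation=cv2.INTER_CUBIC)
cv2.imwrite("pics/m5.png",m)
E
```

```text
roll2 [0.41160599 0.27472001 0.04      ]
[132  69  25  29 543] [144.1160221   82.65930018] [0.4117 0.275  0.04  ]
[0.57897326 0.15064078 0.10476635] [ 0.39340395  0.3045488  -1.03630708]
```

Request:
arm_command([
  {"dx":0,"dy":0,"dz":0.2,"spin":0,"grip":1},
  {"dx":0,"dy":0,"dz":0.4,"spin":0,"grip":1},
  {"dx":0,"dy":0,"dz":0.5,"spin":0,"grip":1},
  {"dx":0,"dy":0,"dz":0.6,"spin":0,"grip":1},
  {"dx":0,"dy":0,"dz":0.6,"spin":0,"grip":1},
])

```text
time_s: 5.4
position: [0.5787, 0.1506, 0.0896]
orientation: [-3.141, 0.0, 1.571]
force: [0.2, 0.7, -1.3]
opening: 0.0576
gripper_force: 20.0
```

Request:
arm_command([
  {"dx":0,"dy":0,"dz":0.1,"spin":0,"grip":1},
  {"dx":0,"dy":0,"dz":0.15,"spin":0,"grip":1},
  {"dx":0,"dy":0,"dz":0.15,"spin":0,"grip":1},
])

```text
time_s: 5.7
position: [0.5789, 0.1507, 0.0861]
orientation: [-3.141, 0.0, 1.571]
force: [-0.9, -0.1, -0.5]
opening: 0.0574
gripper_force: 20.0
```

Request:
arm_command([
  {"dx":0,"dy":0,"dz":0,"spin":0,"grip":0},
  {"dx":0,"dy":0,"dz":0,"spin":0,"grip":0},
  {"dx":0,"dy":0,"dz":0,"spin":0,"grip":0},
  {"dx":0,"dy":0,"dz":0,"spin":0,"grip":0},
  {"dx":0,"dy":0,"dz":-1,"spin":0,"grip":0},
  {"dx":0,"dy":0,"dz":-2.5,"spin":0,"grip":0},
  {"dx":0,"dy":0,"dz":-4,"spin":0,"grip":0},
  {"dx":0,"dy":0,"dz":-4,"spin":0,"grip":0},
])

```text
time_s: 6.5
position: [0.5825, 0.1519, 0.1928]
orientation: [3.131, -0.003, 1.571]
force: [1.0, 0.1, 0.2]
opening: 0.0866
gripper_force: 0.0
```

```bash
python3 - <<'E'
from h import *
from rig import robot
w=snap("wrist","w6");s=snap("scene","s6"); d=snap("side","d6")
print(robot.state()["position"],robot.state()["force"])
m=np.zeros((600,800,3),np.uint8)
m[:300,:400]=cv2.resize(s["img"][160:260,270:403],(400,300),interpolation=cv2.INTER_CUBIC)
m[:300,400:]=cv2.resize(d["img"][165:265,235:368],(400,300),interpolation=cv2.INTER_CUBIC)
m[300:,:480]=cv2.resize(w["img"],None,fx=.75,fy=.75)
cv2.imwrite("pics/m6.png",m)
E
```

```text
[0.57871358 0.15063847 0.18596694] [-1.50672483 -0.6843892  -0.67254152]
```

View pics/m6.png

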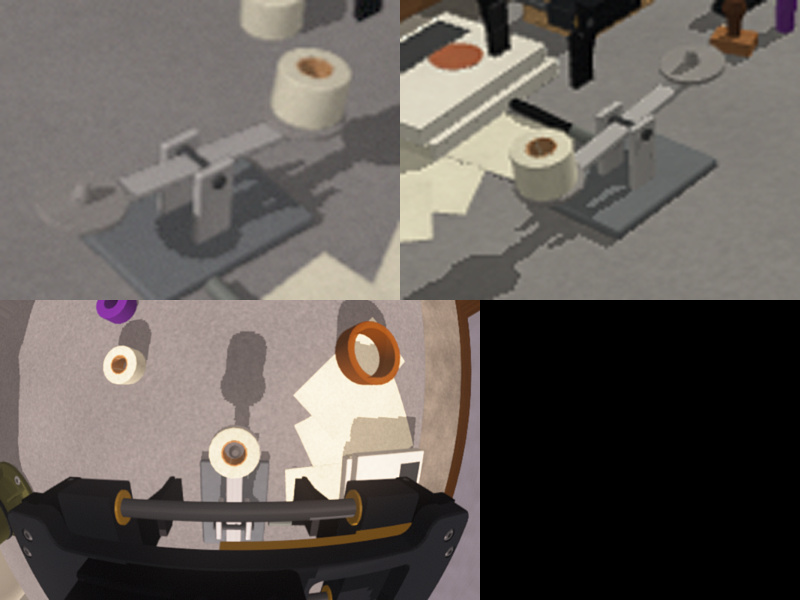

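Request:
arm_command([
  {"dx":1,"dy":-1.5,"dz":0,"spin":0,"grip":0},
  {"dx":2.2,"dy":-3,"dz":0,"spin":0,"grip":0},
  {"dx":3.4,"dy":-4.6,"dz":1,"spin":0,"grip":0},
  {"dx":4.5,"dy":-6,"dz":2,"spin":0,"grip":0},
  {"dx":4.97,"dy":-6.72,"dz":3,"spin":0,"grip":0},
  {"dx":4.97,"dy":-6.72,"dz":3.8,"spin":0,"grip":0},
  {"dx":4.97,"dy":-6.72,"dz":3.8,"spin":0,"grip":0},
  {"dx":4.97,"dy":-6.72,"dz":3.8,"spin":0,"grip":0},
])

```text
time_s: 7.45
position: [0.4108, 0.2742, 0.0906]
orientation: [-3.14, 0.001, 1.57]
force: [0.7, -0.0, -0.2]
opening: 0.0867
gripper_force: 0.0
```

```bash
python3 - <<'E'
from h import *
from rig import robot
w=snap("wrist","w7")
st=robot.state();print(st["time_s"],st["position"],st["orientation"],st["force"])
g=cv2.cvtColor(w["img"],cv2.COLOR_BGR2HSV)
m=cv2.inRange(g,(5,90,30),(22,255,255))
N,_,S,C=cv2.connectedComponentsWithStats(m)
for i in range(1,N):
    if S[i,4]>100: print(S[i],C[i],hit(w,C[i],.04,True).round(4))
E
```

```text
7.5 [0.4117415  0.2745129  0.09155397] [3.14149802e+00 7.95457620e-05 1.56946480e+00] [0.22513007 0.49715675 0.57738744]
[ 598  152   42   89 3021] [621.23733863 195.31512744] [0.7379 0.3006 0.04  ]
[299 206  38  37 803] [317.62764633 227.23287671] [0.4113 0.273  0.04  ]
[152 252  23  49 640] [161.2109375 276.046875 ] [0.2768 0.2267 0.04  ]
[460 252  24  50 634] [473.54574132 276.07255521] [0.5454 0.2263 0.04  ]
[ 293  296  257   38 3312] [426.04740338 319.50120773] [0.5071 0.1846 0.04  ]
[580 366  28  27 323] [593.60371517 378.88235294] [ 0.8579 -0.0022  0.04  ]
[428 379  16  21 173] [436.77456647 388.46820809] [0.5399 0.084  0.04  ]
```

Request:
arm_command([
  {"dx":-0.03,"dy":0,"dz":1,"spin":0,"grip":0},
  {"dx":-0.03,"dy":0,"dz":2.2,"spin":0,"grip":0},
  {"dx":-0.03,"dy":0,"dz":3.05,"spin":0,"grip":0},
  {"dx":-0.03,"dy":0,"dz":3.05,"spin":0,"grip":0.2},
  {"dx":-0.03,"dy":0,"dz":3.05,"spin":0,"grip":1},
  {"dx":-0.03,"dy":0,"dz":3.05,"spin":0,"grip":1},
  {"dx":-0.03,"dy":0,"dz":3.05,"spin":0,"grip":1},
  {"dx":-0.03,"dy":0,"dz":3.05,"spin":0,"grip":1},
])

```text
time_s: 8.3
position: [0.412, 0.2748, 0.0164]
orientation: [3.139, -0.001, 1.571]
force: [-0.1, 0.1, 4.7]
opening: 0.0591
gripper_force: 20.0
```

```bash
python3 - <<'E'
from h import *
from rig import robot
st=robot.state();print(st["time_s"],st["position"],st["opening"],st["gripper_force"])
s=snap("scene","s8");d=snap("side","d8"); w=load("w6")
print("post-",tri((load("s6"),(297.6,222.7)),(load("d6"),(331.4,185))))
# roll1 hole on plate+ from three cams
for n,r,box,f in(("s",s,(365,170,385,195),0),("d",d,(270,200,300,225),0),("w",w,(290,180,340,220),1)):
    g=cv2.cvtColor(r["img"],cv2.COLOR_BGR2HSV);x0,y0,x1,y1=box
    m=cv2.inRange(g,(3,70,20),(22,255,255))[y0:y1,x0:x1]
    ys,xs=np.nonzero(m); 
    if len(xs): u=(xs.min()+xs.max())/2+x0;v=(ys.min()+ys.max())/2+y0; print(n,len(xs),u,v,hit(r,(u,v),.107,bool(f)).round(4))
E
```

```text
8.3 [0.41199533 0.2747561  0.0164306 ] 0.0590622526892049 20.000464031036245
post- (array([ 0.5703, -0.0626,  0.0969]), [0.0002, 0.0002])
s 69 374.5 182.0 [0.5775 0.159  0.107 ]
d 38 280.0 214.0 [0.5795 0.1621 0.107 ]
w 536 312.0 203.0 [0.5794 0.1598 0.107 ]
```

Request:
arm_command([
  {"dx":0,"dy":0,"dz":0,"spin":0,"grip":1},
  {"dx":0,"dy":0,"dz":-1,"spin":0,"grip":1},
  {"dx":0,"dy":0,"dz":-2.6,"spin":0,"grip":1},
  {"dx":-1,"dy":0.4,"dz":-4.2,"spin":0,"grip":1},
  {"dx":-2.5,"dy":1,"dz":-5.58,"spin":0,"grip":1},
  {"dx":-4.2,"dy":1.8,"dz":-5.58,"spin":0,"grip":1},
  {"dx":-5.9,"dy":2.6,"dz":-5.58,"spin":0,"grip":1},
  {"dx":-7.6,"dy":3.4,"dz":-5.58,"spin":0,"grip":1},
])

```text
time_s: 9.2
position: [0.4965, 0.0825, 0.1552]
orientation: [3.14, -0.0, 1.571]
force: [0.5, 0.4, -1.8]
opening: 0.0588
gripper_force: 20.0
```

Request:
arm_command([
  {"dx":-1.7,"dy":0.8,"dz":0,"spin":0,"grip":1},
  {"dx":-3.4,"dy":1.6,"dz":0,"spin":0,"grip":1},
  {"dx":-4.9,"dy":2.4,"dz":0,"spin":0,"grip":1},
  {"dx":-5.8,"dy":3,"dz":0,"spin":0,"grip":1},
  {"dx":-6.1,"dy":3.16,"dz":0,"spin":0,"grip":1},
  {"dx":-6.1,"dy":3.16,"dz":0,"spin":0,"grip":1},
  {"dx":-6.1,"dy":3.16,"dz":0,"spin":0,"grip":1},
  {"dx":-6.1,"dy":3.16,"dz":0,"spin":0,"grip":1},
])

```text
time_s: 10.0
position: [0.5745, -0.0661, 0.1546]
orientation: [-3.141, -0.001, 1.574]
force: [-1.3, 0.5, -1.8]
opening: 0.0587
gripper_force: 20.0
```

```bash
python3 - <<'E'
from h import *
from rig import robot
w=snap("wrist","w9");s=snap("scene","s9"); d=snap("side","d9")
st=robot.state();print(st["time_s"],st["position"],st["force"],st["opening"],st["gripper_force"])
# held roll brown hole in views
for n,r,box in(("s",s,(270,150,320,240)),("d",d,(310,140,360,200))):
    g=cv2.cvtColor(r["img"],cv2.COLOR_BGR2HSV);x0,y0,x1,y1=box
    m=cv2.inRange(g,(3,70,20),(22,255,255))[y0:y1,x0:x1]
    ys,xs=np.nonzero(m); 
    if len(xs): u=(xs.min()+xs.max())/2+x0;v=(ys.min()+ys.max())/2+y0; print(n,len(xs),xs.min()+x0,xs.max()+x0,u,v,hit(r,(u,v),.18).round(4))
    # bright white roll & post column: bottom of roll
    c=r["img"]
m=np.zeros((600,800,3),np.uint8)
m[:,:400]=cv2.resize(s["img"][160:250,265:325],(400,600),interpolation=cv2.INTER_CUBIC)
m[:,400:]=cv2.resize(d["img"][125:215,305:365],(400,600),interpolation=cv2.INTER_CUBIC)
cv2.imwrite("pics/m9.png",m)
E
```

```text
10.15 [ 0.57479071 -0.06695768  0.15478926] [ 0.14754696  0.41608449 -2.20622441] 0.05859957193903278 19.99979880936735
s 279 270 319 294.5 174.5 [ 0.516  -0.0289  0.18  ]
d 502 310 353 331.5 161.5 [ 0.5665 -0.0582  0.18  ]
```

Request:
arm_command([
  {"dx":0,"dy":0,"dz":0.5,"spin":0,"grip":1},
  {"dx":0,"dy":0,"dz":1,"spin":0,"grip":1},
  {"dx":0,"dy":0,"dz":1.5,"spin":0,"grip":1},
  {"dx":0,"dy":0,"dz":1.9,"spin":0,"grip":1},
  {"dx":0,"dy":0,"dz":2.1,"spin":0,"grip":1},
  {"dx":0,"dy":0,"dz":2.2,"spin":0,"grip":1},
  {"dx":0,"dy":0,"dz":2.2,"spin":0,"grip":1},
])

```text
time_s: 10.85
position: [0.5749, -0.0683, 0.0993]
orientation: [-3.141, -0.0, 1.571]
force: [0.1, -1.0, -0.3]
opening: 0.0585
gripper_force: 20.0
```

```bash
cat > beam.py <<'E'
from h import *
from rig import robot
import sys
s=snap("scene","sb"+sys.argv[1]); d=snap("side","db"+sys.argv[1]); w=snap("wrist","wb"+sys.argv[1])
st=robot.state();print(st["time_s"],st["position"],st["force"],st["opening"])
for n,r,box in(("s",s,(360,155,390,200)),("d",d,(265,195,305,230))):
    g=cv2.cvtColor(r["img"],cv2.COLOR_BGR2HSV);x0,y0,x1,y1=box
    m=cv2.inRange(g,(3,70,20),(22,255,255))[y0:y1,x0:x1]
    ys,xs=np.nonzero(m); print(n,len(xs),xs.mean()+x0,ys.mean()+y0)
E
python3 beam.py 10; python3 - <<'E'
from h import *
for n,f,box in(("s","s9",(360,155,390,200)),("d","d9",(265,195,305,230))):
    r=load(f);g=cv2.cvtColor(r["img"],cv2.COLOR_BGR2HSV);x0,y0,x1,y1=box
    m=cv2.inRange(g,(3,70,20),(22,255,255))[y0:y1,x0:x1]
    ys,xs=np.nonzero(m); print("before",n,len(xs),xs.mean()+x0,ys.mean()+y0)
E
```

```text
11.0 [ 0.57546734 -0.06829682  0.10017531] [-0.11748029  0.09850202 -0.75959732] 0.0586248948147404
s 73 373.43835616438355 178.95890410958904
d 54 281.8703703703704 209.77777777777777
before s 65 374.18461538461537 182.01538461538462
before d 58 281.2586206896552 213.81034482758622
```

Request:
arm_command([
  {"dx":0,"dy":0,"dz":0.1,"spin":0,"grip":0.9},
  {"dx":0,"dy":0,"dz":0.1,"spin":0,"grip":0},
  {"dx":0,"dy":0,"dz":0.1,"spin":0,"grip":0},
  {"dx":0,"dy":0,"dz":0.1,"spin":0,"grip":0},
  {"dx":0,"dy":0,"dz":0,"spin":0,"grip":0},
  {"dx":0,"dy":0,"dz":-1,"spin":0,"grip":0},
  {"dx":0,"dy":0,"dz":-2,"spin":0,"grip":0},
  {"dx":0,"dy":0,"dz":-3,"spin":0,"grip":0},
])

```text
time_s: 11.8
position: [0.575, -0.0683, 0.1757]
orientation: [3.142, 0.0, 1.571]
force: [0.3, -0.1, -0.6]
opening: 0.0866
gripper_force: 0.0
```

Request:
arm_command([
  {"dx":0,"dy":0,"dz":0,"spin":0,"grip":0},
  {"dx":0,"dy":0,"dz":0,"spin":0,"grip":0},
  {"dx":0,"dy":0,"dz":0,"spin":0,"grip":0},
  {"dx":0,"dy":0,"dz":0,"spin":0,"grip":0},
  {"dx":0,"dy":0,"dz":0,"spin":0,"grip":0},
])

```text
time_s: 12.3
position: [0.5745, -0.0682, 0.1735]
orientation: [-3.14, -0.0, 1.571]
force: [-0.3, -1.0, 0.4]
opening: 0.0869
gripper_force: 0.0
```

```bash
python3 beam.py 11; python3 - <<'E'
from h import *
w=load("wb11")
g=cv2.cvtColor(w["img"],cv2.COLOR_BGR2HSV)
m=cv2.inRange(g,(5,90,30),(22,255,255))
N,_,S,C=cv2.connectedComponentsWithStats(m)
for i in range(1,N):
    if S[i,4]>60: print(S[i],C[i],[hit(w,C[i],z,True).round(4)[:2] for z in(.107,.12,.133)])
E
```

```text
12.45 [ 0.57480793 -0.06825667  0.17409427] [0.89737904 1.02661817 0.21690203] 0.08709016410297135
s 82 371.0 175.4390243902439
d 44 284.0681818181818 203.79545454545453
[ 597    0   43  271 3874] [622.86009293 123.64403717] [array([0.9117, 0.0362]), array([0.8926, 0.0345]), array([0.8735, 0.0329])]
[ 534  113   35   50 1387] [550.6741168  137.62148522] [array([0.7872, 0.0066]), array([0.7752, 0.0066]), array([0.7632, 0.0066])]
[300 208  37  34 852] [318.05751174 225.99295775] [array([ 0.5756, -0.0742]), array([ 0.5755, -0.0696]), array([ 0.5755, -0.065 ])]
[152 252  24  49 647] [161.27511592 275.96136012] [array([ 0.4307, -0.125 ]), array([ 0.4388, -0.1175]), array([ 0.447 , -0.1101])]
[460 252  24  50 641] [473.49609984 276.04368175] [array([ 0.7196, -0.1253]), array([ 0.7114, -0.1178]), array([ 0.7032, -0.1104])]
[179 258  21   8 122] [188.74590164 262.17213115] [array([ 0.4624, -0.1089]), array([ 0.4688, -0.1023]), array([ 0.4751, -0.0958])]
[ 293  296  257   38 3553] [422.7298058 319.3374613] [array([ 0.6749, -0.1696]), array([ 0.6693, -0.1596]), array([ 0.6636, -0.1496])]
[428 379  16  21 175] [436.8        388.54285714] [array([ 0.7138, -0.2785]), array([ 0.706 , -0.2623]), array([ 0.6981, -0.2462])]
```

Request:
arm_command([
  {"dx":-0.19,"dy":0.02,"dz":0.8,"spin":0,"grip":0},
  {"dx":-0.19,"dy":0.02,"dz":1.8,"spin":0,"grip":0},
  {"dx":-0.19,"dy":0.02,"dz":2.8,"spin":0,"grip":0},
  {"dx":-0.19,"dy":0.02,"dz":3.4,"spin":0,"grip":0},
  {"dx":-0.19,"dy":0.02,"dz":3.66,"spin":0,"grip":0},
  {"dx":-0.19,"dy":0.02,"dz":3.66,"spin":0,"grip":0},
])

```text
time_s: 13.05
position: [0.5752, -0.073, 0.0825]
orientation: [-3.14, -0.0, 1.571]
force: [-0.1, 0.5, 0.2]
opening: 0.0872
gripper_force: 0.0
```

```bash
python3 beam.py 12
```

```text
13.2 [ 0.57657766 -0.07308893  0.08440314] [ 0.27034894 -0.06745154 -0.32582311] 0.08687456401636764
s 82 371.0121951219512 175.47560975609755
d 44 284.1818181818182 203.70454545454547
```

Request:
arm_command([
  {"dx":0,"dy":0,"dz":0,"spin":0,"grip":0.4},
  {"dx":0,"dy":0,"dz":0,"spin":0,"grip":1},
  {"dx":0,"dy":0,"dz":0,"spin":0,"grip":1},
  {"dx":0,"dy":0,"dz":0,"spin":0,"grip":1},
  {"dx":0,"dy":0,"dz":0,"spin":0,"grip":1},
  {"dx":0,"dy":0,"dz":0,"spin":0,"grip":1},
])

```text
time_s: 13.8
position: [0.5756, -0.0731, 0.0832]
orientation: [3.141, 0.0, 1.571]
force: [-0.6, -0.1, 0.8]
opening: 0.0583
gripper_force: 20.0
```

Request:
arm_command([
  {"dx":0,"dy":0,"dz":-0.2,"spin":0,"grip":1},
  {"dx":0,"dy":0,"dz":-0.5,"spin":0,"grip":1},
  {"dx":0,"dy":0,"dz":-0.9,"spin":0,"grip":1},
  {"dx":0,"dy":0,"dz":-1.4,"spin":0,"grip":1},
  {"dx":0,"dy":0,"dz":-2,"spin":0,"grip":1},
  {"dx":0,"dy":0,"dz":-2.8,"spin":0,"grip":1},
  {"dx":0,"dy":0,"dz":-2.8,"spin":0,"grip":1},
])

```text
time_s: 14.5
position: [0.578, -0.0733, 0.1572]
orientation: [3.135, 0.001, 1.571]
force: [0.3, -0.7, -1.2]
opening: 0.0584
gripper_force: 20.0
```

```bash
python3 beam.py 13; python3 beam.py 14
```

```text
14.65 [ 0.57522587 -0.07299334  0.15282266] [-0.31507812 -0.61838028 -1.30543548] 0.05838150557544059
s 65 373.6461538461538 182.2153846153846
d 57 281.96491228070175 213.2982456140351
14.8 [ 0.57480274 -0.0729854   0.1519881 ] [-0.03320024  0.61398686 -1.0638912 ] 0.05813731731409003
s 65 373.6461538461538 182.2153846153846
d 57 281.96491228070175 213.2982456140351
```

Request:
arm_command([
  {"dx":-1.5,"dy":-0.8,"dz":0,"spin":0,"grip":1},
  {"dx":-3.2,"dy":-1.5,"dz":0,"spin":0,"grip":1},
  {"dx":-4.6,"dy":-2.1,"dz":0.8,"spin":0,"grip":1},
  {"dx":-5.08,"dy":-2.22,"dz":2.2,"spin":0,"grip":1},
  {"dx":-5.08,"dy":-2.22,"dz":3.6,"spin":0,"grip":1},
  {"dx":-5.08,"dy":-2.22,"dz":4.6,"spin":0,"grip":1},
  {"dx":-5.08,"dy":-2.22,"dz":5.1,"spin":0,"grip":1},
  {"dx":-5.08,"dy":-2.22,"dz":5.28,"spin":0,"grip":1},
])

```text
time_s: 15.6
position: [0.5189, -0.1996, 0.0194]
orientation: [-3.139, -0.001, 1.571]
force: [-0.4, -0.4, -0.7]
opening: 0.0587
gripper_force: 20.0
```

Request:
arm_command([
  {"dx":0,"dy":0,"dz":0,"spin":0,"grip":1},
  {"dx":0,"dy":0,"dz":0,"spin":0,"grip":1},
  {"dx":0,"dy":0,"dz":0,"spin":0,"grip":0},
  {"dx":0,"dy":0,"dz":0,"spin":0,"grip":0},
  {"dx":0,"dy":0,"dz":0,"spin":0,"grip":0},
  {"dx":0,"dy":0,"dz":-1.5,"spin":0,"grip":0},
  {"dx":0,"dy":0,"dz":-3,"spin":0,"grip":0},
  {"dx":0,"dy":0,"dz":-3,"spin":0,"grip":0},
])

```text
time_s: 16.4
position: [0.5241, -0.2015, 0.1021]
orientation: [3.131, 0.003, 1.571]
force: [0.6, 0.1, 1.2]
opening: 0.0863
gripper_force: 0.0
```

```bash
cat > hole.py <<'E'
from h import *
from rig import robot
import sys
w=snap("wrist",sys.argv[1])
st=robot.state();print(st["time_s"],st["position"],st["orientation"],st["force"],st["opening"])
g=cv2.cvtColor(w["img"],cv2.COLOR_BGR2HSV)
m=cv2.inRange(g,(5,90,30),(22,255,255))
N,_,S,C=cv2.connectedComponentsWithStats(m)
for i in range(1,N):
    if S[i,4]>60 and 200<C[i][0]<450 and C[i][1]<300: print(S[i],C[i],hit(w,C[i],.04,True).round(4))
E
python3 hole.py w15
```

```text
16.45 [ 0.52249622 -0.20086091  0.09951717] [3.13488208e+00 1.95522775e-03 1.57074427e+00] [0.14873018 0.44214885 0.63453318] 0.08649789461226785
[294 197  37  36 713] [312.34502104 217.80084151] [ 0.5213 -0.1993  0.04  ]
[419 235  51  32 891] [444.48035915 251.05050505] [ 0.6328 -0.2301  0.04  ]
```

Request:
arm_command([
  {"dx":-1.8,"dy":-0.2,"dz":-0.5,"spin":0,"grip":0},
  {"dx":-3.6,"dy":-0.4,"dz":-0.5,"spin":0,"grip":0},
  {"dx":-5.2,"dy":-0.6,"dz":-0.5,"spin":0,"grip":0},
  {"dx":-6.2,"dy":-0.6,"dz":-0.5,"spin":0,"grip":0},
  {"dx":-6.4,"dy":-0.6,"dz":-0.5,"spin":0,"grip":0},
  {"dx":-6.4,"dy":-0.6,"dz":-0.5,"spin":0,"grip":0},
  {"dx":-6.4,"dy":-0.6,"dz":-0.5,"spin":0,"grip":0},
  {"dx":-6.4,"dy":-0.6,"dz":-0.5,"spin":0,"grip":0},
])

```text
time_s: 17.25
position: [0.5057, -0.3578, 0.1083]
orientation: [-3.141, -0.001, 1.574]
force: [-0.6, 0.4, -0.9]
opening: 0.0868
gripper_force: 0.0
```

Request:
arm_command([
  {"dx":0,"dy":0,"dz":0,"spin":0,"grip":0},
  {"dx":0,"dy":0,"dz":0,"spin":0,"grip":0},
  {"dx":0,"dy":0,"dz":0,"spin":0,"grip":0},
])

```text
time_s: 17.55
position: [0.5052, -0.3596, 0.1088]
orientation: [3.141, 0.0, 1.571]
force: [-0.2, 0.2, -0.7]
opening: 0.0871
gripper_force: 0.0
```

```bash
python3 - <<'E'
from h import *
from rig import robot
w=snap("wrist","w16")
st=robot.state();print(st["time_s"],st["position"],st["orientation"])
print("tip px",proj(w,(.5055,-.36,.052),True),"disc px",proj(w,(.5055,-.36,.016),True))
cv2.imwrite("pics/m16.png",cv2.resize(w["img"][130:290,215:425],None,fx=3.75,fy=3.75,interpolation=cv2.INTER_CUBIC))
E
```

```text
17.6 [ 0.50515423 -0.35972239  0.10868693] [3.14141237e+00 2.40502094e-05 1.57127319e+00]
tip px [317.21111549 223.57393393] disc px [317.13252349 209.94819895]
```

View pics/m16.png

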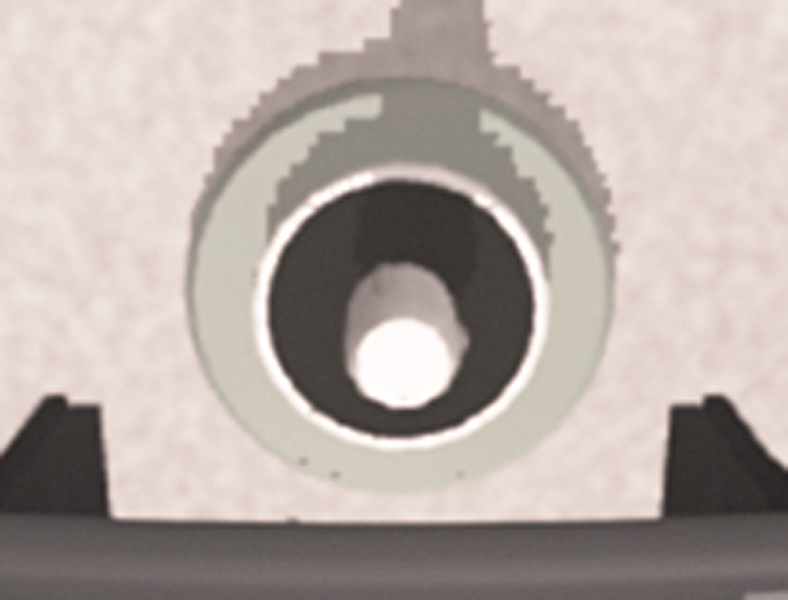

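```bash
python3 - <<'E'
from h import *
w=load("w16")
g=cv2.cvtColor(w["img"],cv2.COLOR_BGR2GRAY)
m=(g[208:245,300:348]>235).astype(np.uint8)
N,_,S,C=cv2.connectedComponentsWithStats(m); i=1+np.argmax(S[1:,4])
uv=C[i]+[300,208]; print("tip",S[i],uv,hit(w,uv,.052,True).round(4))
d=(g[160:260,270:370]<100).astype(np.uint8); c=max(cv2.findContours(d,0,1)[0],key=cv2.contourArea)
e=cv2.fitEllipse(cv2.convexHull(c)); uv=np.array(e[0])+[270,160]; print("pad",uv,e[1],[hit(w,uv,z,True).round(4) for z in(.012,.016,.02)])
for n,zt,p in(("w9",.1548+.0245,None),("w4",.1498+.0245,None)):
    r=load(n);h=cv2.cvtColor(r["img"],cv2.COLOR_BGR2HSV); mm=cv2.inRange(h,(5,90,30),(22,255,255))[150:330,250:390]
    N,_,S,C=cv2.connectedComponentsWithStats(mm)
    for i in range(1,N):
        if S[i,4]>100: print(n,S[i],C[i]+[250,150],hit(r,(S[i,0]+S[i,2]/2-.5+250,C[i,1]+150),zt,True).round(4))
E
```

```text
tip [ 10   8  25  22 432] [322.09953704 226.52314815] [ 0.5092 -0.3623  0.052 ]
pad [321.4477005 211.9527626] (67.64827728271484, 69.88201141357422) [array([ 0.5093, -0.363 ,  0.012 ]), array([ 0.5092, -0.3618,  0.016 ]), array([ 0.5092, -0.3606,  0.02  ])]
w9 [ 39  98  57  22 692] [316.8150289  261.31936416] [ 0.5745 -0.0582  0.1793]
w9 [   0  170  140   10 1194] [320.39782245 325.20770519] [ 0.5759 -0.0979  0.1793]
w4 [ 38  93  59  27 948] [316.79535865 259.61919831] [0.5785 0.1625 0.1743]
w4 [   0  170  140   10 1185] [320.12742616 325.22869198] [0.58   0.1218 0.1743]
```

Request:
arm_command([
  {"dx":1.8,"dy":0.2,"dz":0,"spin":0,"grip":0},
  {"dx":3.6,"dy":0.4,"dz":0,"spin":0,"grip":0},
  {"dx":5.2,"dy":0.6,"dz":0,"spin":0,"grip":0},
  {"dx":6.2,"dy":0.6,"dz":0,"spin":0,"grip":0},
  {"dx":6.4,"dy":0.6,"dz":0,"spin":0,"grip":0},
  {"dx":6.4,"dy":0.6,"dz":0,"spin":0,"grip":0},
  {"dx":6.4,"dy":0.6,"dz":0,"spin":0,"grip":0},
  {"dx":6.4,"dy":0.6,"dz":0,"spin":0,"grip":0},
])

```text
time_s: 18.4
position: [0.5197, -0.2021, 0.1086]
orientation: [3.141, 0.001, 1.568]
force: [-0.4, -0.5, 0.2]
opening: 0.087
gripper_force: 0.0
```

Request:
arm_command([
  {"dx":0,"dy":0,"dz":0,"spin":0,"grip":0},
  {"dx":0,"dy":0,"dz":0,"spin":0,"grip":0},
  {"dx":0,"dy":0,"dz":0,"spin":0,"grip":0},
])

```text
time_s: 18.7
position: [0.5199, -0.2005, 0.1085]
orientation: [-3.142, 0.0, 1.57]
force: [-0.0, -0.1, 0.9]
opening: 0.0874
gripper_force: 0.0
```

```bash
python3 hole.py w17; python3 - <<'E'
from h import *
w=load("w17"); g=cv2.cvtColor(w["img"],cv2.COLOR_BGR2HSV)
# core ring + hole: fit ellipse to brown ring hull; also white outer hull
m=cv2.inRange(g,(3,70,20),(22,255,255))[170:260,270:360]
c=max(cv2.findContours(m,0,1)[0],key=cv2.contourArea); e=cv2.fitEllipse(cv2.convexHull(c)); uv=np.array(e[0])+[270,170]
print("ring",uv,e[1],hit(w,uv,.04,True).round(4))
E
```

```text
18.75 [ 0.51996993 -0.20034835  0.1085362 ] [3.14156963e+00 5.75864433e-05 1.57027316e+00] [-0.61528313 -0.55138125 -0.57145362] 0.08691191904885442
[301 197  36  35 671] [318.59016393 216.85692996] [ 0.5212 -0.1994  0.04  ]
[422 234  50  33 912] [445.82017544 250.76973684] [ 0.6318 -0.2311  0.04  ]
ring [318.61329651 213.65171432] (34.52586364746094, 35.86835479736328) [ 0.5213 -0.1968  0.04  ]
```

Request:
arm_command([
  {"dx":0.13,"dy":0.05,"dz":1,"spin":0,"grip":0},
  {"dx":0.13,"dy":0.05,"dz":2.4,"spin":0,"grip":0},
  {"dx":0.13,"dy":0.05,"dz":3.4,"spin":0,"grip":0},
  {"dx":0.13,"dy":0.05,"dz":3.74,"spin":0,"grip":0},
  {"dx":0.13,"dy":0.05,"dz":3.74,"spin":0,"grip":0},
  {"dx":0.13,"dy":0.05,"dz":3.74,"spin":0,"grip":0.3},
  {"dx":0.13,"dy":0.05,"dz":3.74,"spin":0,"grip":1},
  {"dx":0.13,"dy":0.05,"dz":3.74,"spin":0,"grip":1},
], squeeze=20)

```text
time_s: 19.55
position: [0.5223, -0.1971, 0.0165]
orientation: [3.139, 0.001, 1.571]
force: [-0.2, -0.4, -0.1]
opening: 0.0707
gripper_force: 0.0
```

Request:
arm_command([
  {"dx":0,"dy":0,"dz":0,"spin":0,"grip":1},
  {"dx":0,"dy":0,"dz":0,"spin":0,"grip":1},
  {"dx":0,"dy":0,"dz":0,"spin":0,"grip":1},
  {"dx":0,"dy":0,"dz":-0.5,"spin":0,"grip":1},
  {"dx":0,"dy":0,"dz":-1.5,"spin":0,"grip":1},
  {"dx":0,"dy":0,"dz":-2.6,"spin":0,"grip":1},
  {"dx":0,"dy":0,"dz":-2.9,"spin":0,"grip":1},
  {"dx":0,"dy":0,"dz":-2.9,"spin":0,"grip":1},
], squeeze=45)

```text
time_s: 20.35
position: [0.5222, -0.197, 0.089]
orientation: [3.139, 0.001, 1.571]
force: [0.2, -0.2, -2.0]
opening: 0.0578
gripper_force: 45.0
```

Request:
arm_command([
  {"dx":-1.8,"dy":-0.2,"dz":0,"spin":0,"grip":1},
  {"dx":-3.6,"dy":-0.4,"dz":0,"spin":0,"grip":1},
  {"dx":-5.2,"dy":-0.48,"dz":0,"spin":0,"grip":1},
  {"dx":-6.2,"dy":-0.48,"dz":0,"spin":0,"grip":1},
  {"dx":-6.62,"dy":-0.48,"dz":0,"spin":0,"grip":1},
  {"dx":-6.62,"dy":-0.48,"dz":0,"spin":0,"grip":1},
  {"dx":-6.62,"dy":-0.48,"dz":0,"spin":0,"grip":1},
  {"dx":-6.62,"dy":-0.48,"dz":0,"spin":0,"grip":1},
])

```text
time_s: 21.15
position: [0.51, -0.3596, 0.0871]
orientation: [-3.141, -0.002, 1.574]
force: [-0.5, 0.3, -0.7]
opening: 0.0575
gripper_force: 45.0
```

Request:
arm_command([
  {"dx":0,"dy":0,"dz":0,"spin":0,"grip":1},
  {"dx":0,"dy":0,"dz":0,"spin":0,"grip":1},
  {"dx":0,"dy":0,"dz":0,"spin":0,"grip":1},
])

```text
time_s: 21.45
position: [0.5096, -0.3618, 0.0878]
orientation: [3.141, 0.0, 1.572]
force: [-0.4, -0.6, -0.2]
opening: 0.0582
gripper_force: 45.0
```

```bash
python3 - <<'E'
from h import *
from rig import robot
w=snap("wrist","w18")
st=robot.state();print(st["time_s"],st["position"],st["orientation"],st["force"],st["opening"],st["gripper_force"])
zt=st["position"][2]+.0245
g=cv2.cvtColor(w["img"],cv2.COLOR_BGR2HSV)
m=cv2.inRange(g,(5,90,30),(22,255,255))[150:290,250:390]
N,_,S,C=cv2.connectedComponentsWithStats(m)
for i in range(1,N):
    if S[i,4]>100: print(S[i],C[i]+[250,150])
v=cv2.cvtColor(w["img"],cv2.COLOR_BGR2GRAY)
print("expected hole centre",proj(w,(*st["position"][:2],zt),True),"tip",proj(w,(.5092,-.3623,.052),True))
print(v[215:290:3,316])
E
```

```text
21.5 [ 0.50950527 -0.3619384   0.08778124] [3.14122171e+00 1.03014232e-04 1.57142669e+00] [ 0.52356724  0.0869576  -1.20865804] 0.058026252878024424 44.999612191168126
[ 40 107  56  13 428] [315.73598131 264.60981308]
expected hole centre [316.92779479 275.44489158] tip [316.38458177 233.72613378]
[205 209 232 255 255 255 255 255 255 255 255 255 230 202 239 220 192 156
 123 120 121 123 133 137 125]
```

Request:
arm_command([
  {"dx":0,"dy":0,"dz":0.3,"spin":0,"grip":1},
  {"dx":0,"dy":0,"dz":0.6,"spin":0,"grip":1},
  {"dx":0,"dy":0,"dz":0.8,"spin":0,"grip":1},
  {"dx":0,"dy":0,"dz":0.9,"spin":0,"grip":1},
  {"dx":0,"dy":0,"dz":0.9,"spin":0,"grip":1},
])

```text
time_s: 22.0
position: [0.5089, -0.362, 0.0643]
orientation: [-3.14, -0.001, 1.571]
force: [0.1, -0.2, -0.9]
opening: 0.0583
gripper_force: 45.0
```

Request:
arm_command([
  {"dx":0,"dy":0,"dz":0.08,"spin":0,"grip":1},
  {"dx":0,"dy":0,"dz":0.12,"spin":0,"grip":1},
  {"dx":0,"dy":0,"dz":0.12,"spin":0,"grip":1},
])

```text
time_s: 22.3
position: [0.5093, -0.3623, 0.0621]
orientation: [3.141, 0.0, 1.571]
force: [-0.0, 0.3, -1.5]
opening: 0.0583
gripper_force: 45.0
```

Request:
arm_command([
  {"dx":0,"dy":0,"dz":0.06,"spin":0,"grip":1},
  {"dx":0,"dy":0,"dz":0.12,"spin":0,"grip":1},
  {"dx":0,"dy":0,"dz":0.12,"spin":0,"grip":1},
])

```text
time_s: 22.6
position: [0.5092, -0.3621, 0.0588]
orientation: [-3.141, -0.0, 1.571]
force: [-0.6, -0.6, -0.3]
opening: 0.0581
gripper_force: 45.0
```

Request:
arm_command([
  {"dx":0,"dy":0,"dz":0.06,"spin":0,"grip":1},
  {"dx":0,"dy":0,"dz":0.12,"spin":0,"grip":1},
  {"dx":0,"dy":0,"dz":0.12,"spin":0,"grip":1},
])

```text
time_s: 22.9
position: [0.5091, -0.3622, 0.0558]
orientation: [-3.141, -0.0, 1.571]
force: [-0.4, -0.7, -1.4]
opening: 0.0583
gripper_force: 45.0
```

Request:
arm_command([
  {"dx":0,"dy":0,"dz":0.06,"spin":0,"grip":1},
  {"dx":0,"dy":0,"dz":0.12,"spin":0,"grip":1},
  {"dx":0,"dy":0,"dz":0.12,"spin":0,"grip":1},
])

```text
time_s: 23.2
position: [0.5091, -0.362, 0.0528]
orientation: [-3.141, -0.0, 1.571]
force: [-0.1, 0.8, -0.5]
opening: 0.0581
gripper_force: 45.0
```

Request:
arm_command([
  {"dx":0,"dy":0,"dz":0.06,"spin":0,"grip":1},
  {"dx":0,"dy":0,"dz":0.12,"spin":0,"grip":1},
  {"dx":0,"dy":0,"dz":0.12,"spin":0,"grip":1},
])

```text
time_s: 23.5
position: [0.5092, -0.3622, 0.0502]
orientation: [-3.141, -0.0, 1.571]
force: [-0.9, 0.7, 0.6]
opening: 0.058
gripper_force: 45.0
```

Request:
arm_command([
  {"dx":0,"dy":0,"dz":0.06,"spin":0,"grip":1},
  {"dx":0,"dy":0,"dz":0.12,"spin":0,"grip":1},
  {"dx":0,"dy":0,"dz":0.12,"spin":0,"grip":1},
])

```text
time_s: 23.8
position: [0.5096, -0.3625, 0.0478]
orientation: [3.141, 0.0, 1.571]
force: [-1.3, 0.9, 3.5]
opening: 0.0581
gripper_force: 45.0
```

Request:
arm_command([
  {"dx":0,"dy":0,"dz":0.06,"spin":0,"grip":1},
  {"dx":0,"dy":0,"dz":0.12,"spin":0,"grip":1},
  {"dx":0,"dy":0,"dz":0.12,"spin":0,"grip":1},
])

```text
time_s: 24.1
position: [0.5095, -0.3624, 0.0443]
orientation: [3.141, 0.0, 1.571]
force: [-1.6, 0.7, 4.8]
opening: 0.0582
gripper_force: 45.0
```

Request:
arm_command([
  {"dx":0,"dy":0,"dz":0.06,"spin":0,"grip":1},
  {"dx":0,"dy":0,"dz":0.12,"spin":0,"grip":1},
  {"dx":0,"dy":0,"dz":0.12,"spin":0,"grip":1},
])

```text
time_s: 24.4
position: [0.5095, -0.3624, 0.0413]
orientation: [3.141, 0.0, 1.571]
force: [-0.6, 1.3, 3.6]
opening: 0.058
gripper_force: 45.0
```

Request:
arm_command([
  {"dx":0,"dy":0,"dz":0.06,"spin":0,"grip":1},
  {"dx":0,"dy":0,"dz":0.12,"spin":0,"grip":1},
  {"dx":0,"dy":0,"dz":0.12,"spin":0,"grip":1},
])

```text
time_s: 24.7
position: [0.5095, -0.3624, 0.0382]
orientation: [3.141, 0.0, 1.571]
force: [-0.7, 1.1, 2.3]
opening: 0.0581
gripper_force: 45.0
```

Request:
arm_command([
  {"dx":0,"dy":0,"dz":0.04,"spin":0,"grip":1},
  {"dx":0,"dy":0,"dz":0.08,"spin":0,"grip":1},
  {"dx":0,"dy":0,"dz":0.08,"spin":0,"grip":1},
])

```text
time_s: 25.0
position: [0.5095, -0.3624, 0.0363]
orientation: [3.141, 0.0, 1.571]
force: [-0.9, 0.8, 3.5]
opening: 0.058
gripper_force: 45.0
```

Request:
arm_command([
  {"dx":0,"dy":0,"dz":0.04,"spin":0,"grip":1},
  {"dx":0,"dy":0,"dz":0.06,"spin":0,"grip":1},
  {"dx":0,"dy":0,"dz":0.06,"spin":0,"grip":1},
])

```text
time_s: 25.3
position: [0.5095, -0.3624, 0.0349]
orientation: [3.141, 0.0, 1.571]
force: [-1.1, 1.9, 5.9]
opening: 0.0581
gripper_force: 45.0
```

Request:
arm_command([
  {"dx":0,"dy":0,"dz":0.02,"spin":0,"grip":1},
  {"dx":0,"dy":0,"dz":0.04,"spin":0,"grip":1},
  {"dx":0,"dy":0,"dz":0.04,"spin":0,"grip":1},
])

```text
time_s: 25.6
position: [0.5095, -0.3624, 0.0339]
orientation: [3.141, 0.0, 1.571]
force: [-1.6, 1.2, 5.0]
opening: 0.0581
gripper_force: 45.0
```

Request:
arm_command([
  {"dx":0,"dy":0,"dz":0.0,"spin":0,"grip":1},
  {"dx":0,"dy":0,"dz":0.0,"spin":0,"grip":1},
])

```text
time_s: 25.8
position: [0.5095, -0.3624, 0.0339]
orientation: [3.141, 0.0, 1.571]
force: [-0.7, 2.4, 6.0]
opening: 0.058
gripper_force: 45.0
```

Request:
arm_command([
  {"dx":0,"dy":0,"dz":0.02,"spin":0,"grip":1},
  {"dx":0,"dy":0,"dz":0.04,"spin":0,"grip":1},
  {"dx":0,"dy":0,"dz":0.04,"spin":0,"grip":1},
])

```text
time_s: 26.1
position: [0.5095, -0.3624, 0.0338]
orientation: [3.141, 0.0, 1.571]
force: [-3.4, 3.1, 10.9]
opening: 0.0583
gripper_force: 45.0
```

Request:
arm_command([
  {"dx":0,"dy":0,"dz":0.02,"spin":0,"grip":1},
  {"dx":0,"dy":0,"dz":0.02,"spin":0,"grip":1},
])

```text
time_s: 26.3
position: [0.5095, -0.3624, 0.0337]
orientation: [3.141, 0.0, 1.571]
force: [-4.6, 4.0, 12.6]
opening: 0.0582
gripper_force: 45.0
```

Request:
arm_command([
  {"dx":0,"dy":0,"dz":0.005,"spin":0,"grip":1},
  {"dx":0,"dy":0,"dz":0.005,"spin":0,"grip":1},
  {"dx":0,"dy":0,"dz":0.005,"spin":0,"grip":1},
  {"dx":0,"dy":0,"dz":0.005,"spin":0,"grip":1},
])

```text
time_s: 26.7
position: [0.5095, -0.3624, 0.0337]
orientation: [3.141, 0.0, 1.571]
force: [-4.4, 3.2, 13.9]
opening: 0.0579
gripper_force: 45.0
```

Request:
arm_command([
  {"dx":0,"dy":0,"dz":0,"spin":0,"grip":1},
  {"dx":0,"dy":0,"dz":0,"spin":0,"grip":1},
  {"dx":0,"dy":0,"dz":0,"spin":0,"grip":1},
  {"dx":0,"dy":0,"dz":0,"spin":0,"grip":1},
])

```text
time_s: 27.1
position: [0.5095, -0.3624, 0.0338]
orientation: [3.141, 0.0, 1.571]
force: [-4.4, 2.8, 13.8]
opening: 0.058
gripper_force: 45.0
```

Request:
arm_command([
  {"dx":0,"dy":0,"dz":0,"spin":0,"grip":0},
  {"dx":0,"dy":0,"dz":0,"spin":0,"grip":0},
  {"dx":0,"dy":0,"dz":0,"spin":0,"grip":0},
  {"dx":0,"dy":0,"dz":0,"spin":0,"grip":0},
  {"dx":0,"dy":0,"dz":-0.5,"spin":0,"grip":0},
  {"dx":0,"dy":0,"dz":-1.5,"spin":0,"grip":0},
  {"dx":0,"dy":0,"dz":-3,"spin":0,"grip":0},
  {"dx":0,"dy":0,"dz":-4.5,"spin":0,"grip":0},
])

```text
time_s: 27.9
position: [0.509, -0.3622, 0.1461]
orientation: [-3.141, -0.0, 1.571]
force: [0.9, 0.3, 0.7]
opening: 0.0871
gripper_force: 0.0
```

Request:
arm_command([
  {"dx":0,"dy":0,"dz":-0.5,"spin":0,"grip":0},
  {"dx":0,"dy":0,"dz":-0.5,"spin":0,"grip":0},
  {"dx":0,"dy":0,"dz":-0.5,"spin":0,"grip":0},
  {"dx":0,"dy":0,"dz":-0.5,"spin":0,"grip":0},
])

```text
time_s: 28.3
position: [0.5082, -0.3615, 0.1548]
orientation: [-3.139, -0.002, 1.571]
force: [-0.1, -0.1, -0.2]
opening: 0.0864
gripper_force: 0.0
```

```bash
python3 beam.py 20; python3 - <<'E'
from h import *
from rig import robot
w=load("wb20"); s=load("sb20"); d=load("db20")
g=cv2.cvtColor(w["img"],cv2.COLOR_BGR2HSV)
m=cv2.inRange(g,(5,90,30),(22,255,255))[150:260,270:370]
N,_,S,C=cv2.connectedComponentsWithStats(m)
for i in range(1,N):
    if S[i,4]>30: print(S[i],C[i]+[270,150])
# white roll silhouettes on the hub: bbox against prediction for underside at .0183
ang=np.linspace(0,2*np.pi,60)
for n,r in(("s",s),("d",d)):
    for zb in(.0183,):
        P=np.array([proj(r,(.5092+.029*np.cos(a),-.3623+.029*np.sin(a),z)) for a in ang for z in(zb,zb+.04)])
        x0,y0=(P.min(0)-6).astype(int);x1,y1=(P.max(0)+6).astype(int)
        h=cv2.cvtColor(r["img"],cv2.COLOR_BGR2HSV)[y0:y1,x0:x1]
        mm=cv2.inRange(h,(15,15,110),(40,90,255)); 
        mm=cv2.morphologyEx(mm,cv2.MORPH_OPEN,np.ones((3,3)));ys,xs=np.nonzero(mm)
        print(n,"pred",P.min(0).round(1),P.max(0).round(1),"seen",xs.min()+x0,ys.min()+y0,xs.max()+x0,ys.max()+y0)
E
```

```text
28.45 [ 0.50856124 -0.361781    0.15527934] [ 0.5539703  -0.38661604 -0.44020631] 0.08713468456799872
s 64 373.59375 182.25
d 58 281.87931034482756 213.32758620689654
[ 34  44  31  31 291] [318.78350515 212.93814433]
s pred [146.3 271.7] [179.  306.4] seen 146 272 177 305
d pred [387.5 161.2] [405.1 179.1] seen 381 155 410 178
```

```bash
python3 -c "
from rig import order
print(order.finish_job())"
```

```text
the job is handed in; nothing more can be done
None
```

The roll that started nearer the robot proved heavier on the balance and is now on the dispenser spindle, pressed home with about 10 N beyond the leaves' drag for about 0.8 s and let go; the lighter roll is still on the balance, and the job was handed in at about 28 s.

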